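Unlock, switch on and tare the oyster scale

TASK

Get the bench scale ready for weighing oysters, with its empty dish left standing on the pan: first push the metal transit-lock tab on the scale's front ledge all the way to the other end of its slot, then switch the scale on by pressing down the raised far end of the large rocker on the switch box until it is fully over, and then press the long tare bar on the console fully down, hold it there for about a second and let it come up. Only push and press: leave the small rocker, the small square key, the dish and everything standing about where they are.

Things in the scene. Friction and masses are not known exactly. Their poses are not given: they have to be found in the camera images.
- scale: bench scale, fixed, grey, 240 (x) x 190 (y) x 40 mm high, round steel pan of 140 mm diameter whose top is 55 mm up. Origin on the bench under its centre; x points from its front ledge (nearest the robot) to the pan, y to its left, z up
- lock_top (a point): middle of the top of the transit-lock tab, a bare metal block 22 (scale x) x 12 (scale y) x 18 mm tall on the scale's flat, 40 mm high front ledge, 39 mm in front of the pan's rim; its top is 59.5 mm above the bench. Slides along a dark 46 mm slot that runs along scale y. Locked, it stands at the slot's right-hand (scale -y) end; the free end is at scale +y. Moves with the tab
- lock (a joint): travel of the tab, m: about 0 locked, 0.030 at its stop at the free end of the slot (towards scale +y). Slides against about 2 N of friction and stays where it is left
- switchbox: switch box, fixed, grey, 130 x 150 mm, 50 mm high, with two white rockers lying along its x axis side by side and two round outlets behind them. Origin on the bench under its centre; x points away from the robot, y to its left, z up. Large rocker pivot at (-15, 33, 55) mm, small rocker pivot at (-15, -42, 55) mm
- main_far (a point): point on the upper face of the large rocker (48 x 28 mm, slab 10 mm thick), 7 mm from its far (+x) end and in the middle of its width. Moves with the rocker: about 64 mm above the bench when off, 56 mm when on
- main (a joint): angle of the large rocker (the scale's supply), rad: about 0 off (far end up by 0.22 rad), 0.44 on (far end down by 0.22 rad, at its stop). Turned by pressing down on its raised far half, 1 to 4 N; stays where it is left
- lamp (a joint): angle of the small rocker (30 x 16 mm, a lamp's switch), same sense; about 0, off, and must stay off
- console: read-out console of the scale, fixed, grey, 130 x 160 mm, 45 mm high, with a dark display window at its far side and two white keys in front of it. Origin on the bench under its centre; x points away from the robot, y to its left, z up
- tare_top (a point): centre of the top of the long tare bar, 22 (console x) x 60 (console y) mm, its top 53 mm above the bench when up; at (-30, 22, 53) mm on the console. Moves with the bar
- tare (a joint): travel of the tare bar, m: 0 up, 0.005 fully down at its stop; sprung, 1.2 N to start and 3.6 N fully down; comes up when released
- units (a joint): travel of the small square units key (20 x 20 mm, at (-30, -52, 53) mm on the console), m: 0 up, 0.005 down; to be left alone
- dish: loose white weighing dish, 84 mm across, 18 mm high, empty, standing on the scale's pan; origin under its centre. Stays there
- oyster1: loose oyster shell, about 85 x 66 x 22 mm, on the pad in front of the scale; origin under its broad part. Bystander
- oyster2: loose oyster shell, about 77 x 60 x 20 mm, at the back of the bench. Bystander
- vial: loose upright capped clear vial, 26 mm across, 70 mm high, between the scale and the unit on its left; origin under its centre. Bystander
- weight: loose brass check weight with a knob, 28 mm across, 43 mm high, between the scale and the unit on its right; origin under its centre. Bystander
- beaker: loose glass beaker, 68 mm across, 85 mm high, at the back; origin under its centre. Bystander
- scraper: loose flat spatula, 170 mm long, lying at the front right. Bystander
Not all that is in view belongs to the job. What is shaped like the switchbox but turquoise or yellow is not meant.

How it is judged (in metres and radians):
On the way, in this order (a step that is already met when the one before it is completed fails the run):
1. the lock tab is pushed to the free end of its slot (value of joint lock above 0.025 m and value of joint main below 0.2 rad and value of joint tare below 0.002 m), for 0.1 s.
2. then the large rocker is pressed fully over to on (value of joint lock above 0.025 m and value of joint main above 0.36 rad and value of joint tare below 0.002 m), for 0.1 s.
3. then the tare bar is held fully down (value of joint lock above 0.025 m and value of joint main above 0.36 rad and value of joint tare above 0.0038 m), for 0.5 s.
At the end, for the whole second after the job is handed in: lock tab within 5 mm of its stop at the free end, large rocker past 0.36 of its 0.44 rad, tare bar and units key up within 1 mm, small rocker still off (under 0.12 rad), the dish upright and at rest within 15 mm of where it stood, the other loose things within 25 mm of where they stood (value of joint lock above 0.025 m and value of joint main above 0.36 rad and value of joint each of tare, units below 0.001 m and value of joint lamp below 0.12 rad and angle between dish's own z axis and vertical below 0.1 rad and distance of dish from where it was at the start of the episode below 0.015 m and linear speed of dish below 0.02 m/s and distance of each of oyster1, oyster2, vial, weight, beaker, scraper from where it was at the start of the episode below 0.025 m); the robot touches nothing.
It fails at once if the large rocker is switched on (0.25 rad) before the lock is freed (value of joint main above 0.25 rad and value of joint lock below 0.024 m).
It fails at once if the tare bar is pressed (2.5 mm) before the lock is free and the large rocker on (value of joint tare above 0.0025 m and (value of joint lock below 0.024 m or value of joint main below 0.34 rad)).
It fails at once if the small square key is pressed (2.5 mm) or the small rocker switched (0.2 rad) (value of joint units above 0.0025 m or value of joint lamp above 0.2 rad).
It fails at once if the dish is pushed, lifted or carried 15 mm or more (distance of dish from where it was at the start of the episode above 0.015 m).
It fails at once if another loose thing is pushed, lifted or carried 25 mm or more (distance of any of oyster1, oyster2, vial, weight, beaker, scraper from where it was at the start of the episode above 0.025 m).
It also fails if it takes over 54 s, if anything falls off the work surface, if the arm or the gripper's body presses on something with over 40 N, if the wrist force passes 120 N, or if a joint passes its speed limit or range.

ROBOT

A 6-joint arm with a two-finger parallel gripper is mounted at the origin on the work surface. World frame = base frame: x ahead of the robot, y to its left, z up, the work surface at z = 0. Lengths are in mm, angles in degrees, forces in N, time in s.
With the tool pointing down it reaches from about 300 to 850 mm from the base axis. Payload 4.2 kg.
Tool frame: the origin (TCP) lies midway between the tips of the shut fingers; the grasp point (between the pads) lies 19 mm behind it (env.grasp_offset is the distance from the TCP to the grasp point, in mm); z points along the fingers, y is the line along which they close (so a half turn about z gives the same grasp; the last joint's range is limited). The gripper opens to 91 mm and grips with 3 to 60 N. Pads are 32 mm wide; open, the fingers measure 118 mm over their backs; the gripper's body (76 mm by 178 mm) begins 60 mm behind the grasp point.
Start: joints at [-73.74, 18.312, 89.639, -0, 72.044, -1.146], TCP at [172.013, -548.684, 213.976] pointing down, gripper open.
Joint ranges: [-177.97, 177.97], [-48.28, 115.42], [12.27, 149.76], [-77.06, 257.06], [2.81, 150.46], [-146.56, 146.56]. Speed limits (degrees/s): [147.25, 147.25, 180, 180, 180, 180].

INTERFACE

Orientations are given as [roll, pitch, yaw] about the fixed x, y, z axes, in that order (R = Rz(yaw) Ry(pitch) Rx(roll)).
In Python, from workcell import env, optics gives the robot as it stands. The module is installed in compiled form; this text tells all that it offers.
- The arm moves only by the tool send_rows, never from a script. Its argument "targets" is a list that holds one entry, the list of rows, each a list of 7 numbers: the turn, a rotation vector about the world's x, y, z scaled (see below), then the shift along the world's x, y, z scaled (see below), then the closure, from -1 (fully open) to 1 (shut). In form: [[[rx, ry, rz, x, y, z, gripper], ...]]. A call has 1 to 12 rows; each row shifts and turns the commanded pose from where the row before left it; what a row does not reach is not made up. The controller multiplies each number of a shift by 0.2 m and each number of a turn by pi/2 rad. A row lasts 1/10 s, in which the tool goes at most 50 mm and 8.59 degrees, less where a joint would pass 70% of its speed; a pose out of reach is approached as far as the arm can. A call with a number of a shift or a turn outside -1 to 1 is refused whole. A call with a gripper value outside its range is refused whole. The fingers move at their own pace and stop on an object; "grip_force" is the grip in N (left out, the last holds). Time passes only in rows, so rows that do not move let the fingers close. It gives the time, the measured TCP pose, the force, the opening and the grip force at its end, in the units of the state.
- env.state(): the state, without advancing time (a new reading comes with each control period).
- optics.grab_frame(name): name is "side" or "top"; returns (picture, depth): 420x560x3 uint8, red, green, blue; 420x560 float32, mm along the optical axis (not along the pixel's ray), 0 where there is no reading.
- optics.camera_info(name): a dict with "camera_matrix" (3x3 intrinsics, pixels), "R" (3x3) and "t" (3): a world point X has camera coordinates R X + t. Camera axes: x right, y down, z forward; pixel columns grow to the right and rows downward; lengths in mm; the calibration is good to about 2 mm. A picture is of the moment at which its call begins. camera_info takes no time and is no camera call.
- env.job_done(): hands the job in; it is judged then, once.
Trained networks look in the newest picture that a camera, given by its name, has taken for a name from the list of things; names that differ only in an ending like _2 or _b are one class to them, and where a whole thing is asked for, a point or a joint stands for the part that bears it (a point fixed in the world has none). Each returns a list of dicts, best first, with "conf" (0 to 1); they miss things now and then, are a little off and sometimes report something else, mostly with a low value. They report only what shows in the picture. A call takes as long as a camera call. They do not tell look-alikes from the thing itself.
- optics.silhouettes(camera, name): "mask" (420x560 bool, what is visible of it) and "at" ([column, row] in pixels, amid what is visible of it).
- optics.place_of(camera, name): "at" ([column, row] in pixels: a listed point, or the origin of a listed thing).
The state is a dict: "time_s": time; "qpos": joint angles; "qvel": joint speeds; "effort": joint torques, N m; "ee_pos": TCP position; "ee_rot": TCP orientation; "force": force on the tool from outside, world axes, zero at the start; "torque": the same for the moment, N m; "gripper_width": finger opening in mm; "gripper_force": force on a finger pad.
Only numpy, scipy, OpenCV 4.12 (cv2) and the standard library are available. Lean on these libraries where they do the work, as an engineer would, in place of code of your own. Each camera call takes 0.05 s, during which the arm holds its last target. There are 200 camera calls.

## Working session

There is one attempt and no reset: what is moved stays moved. The work goes in short steps, Python scripts to look and compute and a tool call to move; the robot and the scene stay as the last step left them, time stands still between calls to the robot, and variables do not carry over. Pictures are saved under pics/ and viewed, at most 10 in all, crops included, and the job is handed in when it is done.

Besides the shell and the picture viewer there is one more tool, called after "Emit:" by a JSON object that holds its "api" and its "payload". send_rows: Moves the arm, as the interface text tells. Its arguments: {"type":"object","properties":{"targets":{"type":"array"},"grip_force":{"type":"number"}},"required":["targets"]}

```bash
mkdir -p pics
cat > h.py <<'E'
import numpy as np, cv2
from workcell import env, optics
def ray(cam,px,z):
    c=optics.camera_info(cam);K=np.array(c["camera_matrix"]);R=np.array(c["R"]);t=np.array(c["t"])
    d=R.T@np.linalg.inv(K)@np.array([px[0],px[1],1.]);o=-R.T@t
    return o+d*(z-o[2])/d[2]
def proj(cam,X):
    c=optics.camera_info(cam);p=np.array(c["camera_matrix"])@(np.array(c["R"])@np.array(X,float)+np.array(c["t"]));return p[:2]/p[2]
def cloud(cam,depth):
    c=optics.camera_info(cam);K=np.array(c["camera_matrix"]);R=np.array(c["R"]);t=np.array(c["t"])
    v,u=np.mgrid[:420,:560];P=np.stack([(u-K[0,2])/K[0,0]*depth,(v-K[1,2])/K[1,1]*depth,depth],-1)
    return (P-t)@R
E
python3 - <<'E'
from h import *
np.set_printoptions(precision=1,suppress=True)
for cam in("top","side"):
    p,d=optics.grab_frame(cam);cv2.imwrite(f"pics/{cam}0.png",p[:,:,::-1]);np.savez(f"{cam}0.npz",p=p,d=d)
    C=cloud(cam,d)
    for n in("scale","lock_top","switchbox","main_far","console","tare_top","dish","vial","weight","oyster1"):
        for r in optics.place_of(cam,n)[:3]:
            u,v=r["at"];z={"lock_top":59.5,"main_far":64,"tare_top":53,"dish":55}.get(n,0)
            print(cam,n,round(r["conf"],2),np.array(r["at"]),ray(cam,r["at"],z),C[min(419,max(0,int(v))),min(559,max(0,int(u)))])
print(env.state())
E
```

```text
top scale 0.83 [261.8 166.1] [632.5  27.8   0. ] [615.8  28.5  55. ]
top lock_top 0.67 [330.9 190. ] [ 547.5 -166.1   59.5] [ 556.6 -167.8   24. ]
top lock_top 0.58 [271.1 192.7] [537.8  -0.9  59.5] [540.2  -0.5  57.7]
top switchbox 0.9 [212.8 270.7] [326.2 159.5   0. ] [324.  155.8  47.7]
top switchbox 0.77 [380.3 198.2] [ 540.2 -315.1    0. ] [ 529.4 -303.8   47.2]
top switchbox 0.73 [414.8 312.7] [ 218.6 -398.7    0. ] [ 220.  -381.1   55.1]
top main_far 0.75 [370.2 191.3] [ 543.9 -273.7   64. ] [ 545.5 -273.7   61.3]
top main_far 0.72 [198.6 269.6] [323.2 189.5  64. ] [325.  191.6  61.4]
top main_far 0.46 [409.  317.3] [ 206.3 -364.9   64. ] [ 207.  -365.6   61.8]
top console 0.73 [149.6 190. ] [556.5 351.4   0. ] [544.9 340.9  45.9]
top tare_top 0.65 [137.7 201.7] [509.3 368.2  53. ] [512.4 371.7  47.9]
top tare_top 0.27 [262.5 147.8] [670.2  25.3  53. ] [669.4  26.5  62. ]
top dish 0.83 [263.8 149.7] [663.9  21.5  55. ] [663.1  23.5  63.1]
top vial 0.64 [211.2 186.3] [569.7 173.5   0. ] [559.5 168.4  41.9]
top vial 0.37 [355.  267.9] [ 339.  -237.7    0. ] [ 340.4 -235.8   11.9
[... 1194 characters left out ...]
8]
side weight 0.64 [132.4 294.5] [749.3 265.9   0. ] [724.  287.8  44.5]
side weight 0.35 [303.4 173.1] [ 534.3 -320.5    0. ] [ 516.3 -261.    51.8]
side oyster1 0.71 [317.9 253.3] [386.3 -32.9   0. ] [385.5 -20.3  15.2]
side oyster1 0.67 [237.4 160. ] [ 748.5 -296.2    0. ] [ 740.2 -278.1   15.7]
{'time_s': 1.1, 'qpos': array([-73.7,  18.3,  89.6,  -0. ,  72. ,  -1.1]), 'qvel': array([ 0. ,  0. , -0. , -0. ,  0.1, -0.1]), 'effort': array([  0. , -41.2, -23.2,   0.1,   0. ,  -0. ]), 'ee_pos': array([ 172. , -548.7,  214. ]), 'ee_rot': array([180. ,   0. ,  17.4]), 'force': array([ 0.4,  0. , -0.1]), 'torque': array([ 0., -0., -0.]), 'gripper_force': 0.0, 'gripper_width': 91.43335566324073}
```

Run:
```python
import cv2
p=cv2.imread("pics/top0.png");cv2.imwrite("pics/top0c.png",cv2.resize(p[110:350,110:460],None,fx=2.28,fy=2.28,interpolation=cv2.INTER_CUBIC))
p=cv2.imread("pics/side0.png");cv2.imwrite("pics/side0c.png",cv2.resize(p[130:400,130:470],None,fx=2.2,fy=2.2,interpolation=cv2.INTER_CUBIC))
```

```text
(no output)
```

View pics/top0c.png

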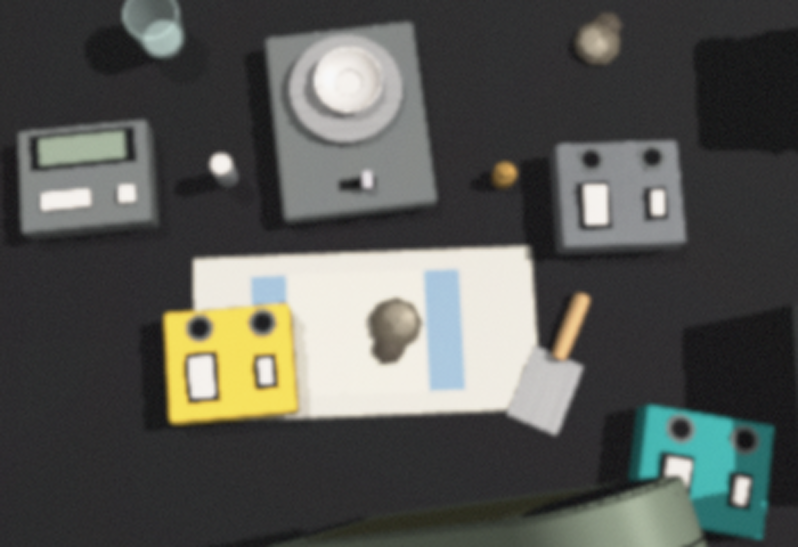

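View pics/side0c.png

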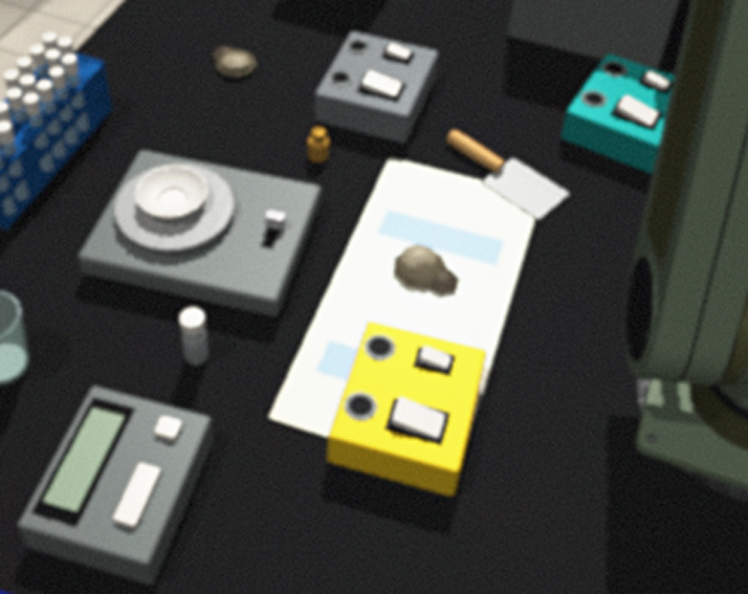

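Run:
```python
from h import *
np.set_printoptions(precision=1,suppress=True)
for cam in("top","side"):
    f=np.load(f"{cam}0.npz");C=cloud(cam,f["d"]);g=f["p"].astype(int)
    for n,c,h,s in(("scale",(633,26),40,(240,190)),("switchbox",(541,-312),50,(130,150)),("console",(557,350),45,(130,160))):
        m=(np.abs(C[...,:2]-c)<np.array([150,130])).all(-1)&(C[...,2]>h-8)&(C[...,2]<h+25)&(f["d"]>0)
        m=cv2.morphologyEx(m.astype(np.uint8),cv2.MORPH_OPEN,np.ones((3,3)))
        nl,L,S,_=cv2.connectedComponentsWithStats(m);k=1+S[1:,4].argmax();m=L==k
        # top-face pixels: reproject rays at z=h
        ct,_=cv2.findContours(m.astype(np.uint8),0,1);P=np.array([ray(cam,q,h)[:2] for q in max(ct,key=len)[:,0]]).astype(np.float32)
        print(cam,n,cv2.minAreaRect(P),"z",np.median(C[m][:,2]))
        b=m&(g.min(-1)>170)
        nl,L,S,ce=cv2.connectedComponentsWithStats(b.astype(np.uint8))
        for i in range(1,nl):
            if S[i,4]>8: print("   white",S[i],ce[i],ray(cam,ce[i],{"scale":59.5,"switchbox":60,"console":53}[n]))
```

```text
top scale ((632.3682861328125, 24.652542114257812), (240.32577514648438, 189.0831756591797), 7.671066761016846) z 42.143285579647824
   white [238 126  48  45 796] [262.8 149.1] [664.   24.3  59.5]
   white [269 185   4   7  27] [270.6 187.9] [551.5   0.8  59.5]
top switchbox ((539.1683959960938, -306.3849792480469), (129.97906494140625, 150.36968994140625), 2.9519314765930176) z 51.21093229775766
   white [366 191  11  17 173] [371.2 198.8] [ 523.6 -276.6   60. ]
   white [396 193   6  11  60] [398.4 198.2] [ 526.4 -351.4   60. ]
top console ((554.1010131835938, 348.29315185546875), (131.3232421875, 160.37646484375), 6.377791881561279) z 47.284790487924816
   white [162 190   8   9  65] [165.4 194.3] [531.3 292.7  53. ]
   white [128 192  22  11 188] [138.5 196.9] [523.1 367.   53. ]
side scale ((630.7611694335938, 28.625526428222656), (239.3247833251953, 192.84854125976562), 7.659696102142334) z 40.317227033170006
   white [182 204  54  39 765] [211.3 225. ] [655.5  36.7  59.5]
   white [267 215   6   4  11] [269.6 216.4] [531.3 -52.   59.5]
   white [250 224  11   6  47] [254.8 226.8] [550.9  -2.2  59.5]
side switchbox ((537.9209594726562, -302.8130187988281), (130.4053192138672, 155.60458374023438), 2.9159750938415527) z 50.16952155873101
   white [306 149  11   7  47] [310.8 152.3] [ 526.  -352.8   60. ]
   white [295 161  17  12 130] [303.1 166.8] [ 522.9 -278.3   60. ]
side console ((552.3724975585938, 350.4795227050781), (130.53599548339844, 161.26898193359375), 6.567559719085693) z 45.64945642782586
   white [180 319   4   5  11] [181.1 320.7] [581.9 308.1  53. ]
   white [200 318  13  11  97] [205.8 323.1] [530.4 292.1  53. ]
   white [181 340  22  29 317] [191.7 353.8] [521.9 366.3  53. ]
```

Emit:
{"api": "send_rows", "payload": {"targets": [[[0, 0, -0.027, 0.12, 0.161, 0, 1], [0, 0, -0.027, 0.12, 0.161, 0, 1], [0, 0, -0.027, 0.12, 0.161, 0, 1], [0, 0, -0.027, 0.12, 0.161, 0, 1], [0, 0, 0, 0.12, 0.161, 0, 1], [0, 0, 0, 0.12, 0.161, 0, 1], [0, 0, 0, 0.12, 0.161, 0, 1], [0, 0, 0, 0.12, 0.161, 0, 1], [0, 0, 0, 0.12, 0.161, 0, 1], [0, 0, 0, 0.12, 0.161, 0, 1], [0, 0, 0, 0.12, 0.161, 0, 1], [0, 0, 0, 0.12, 0.161, 0, 1]]]}}

```text
time_s: 2.3
ee_pos: [460.8, -160.8, 214.2]
ee_rot: [180.0, -0.0, 7.7]
force: [1.1, -0.0, 0.2]
gripper_width: 0.8
gripper_force: 0.0
```

Emit:
{"api": "send_rows", "payload": {"targets": [[[0, 0, 0, 0.119, 0.159, 0, 1], [0, 0, 0, 0.119, 0.159, 0, 1], [0, 0, 0, 0.119, 0.159, 0, 1], [0, 0, 0, 0.119, 0.159, 0, 1], [0, 0, 0, 0, 0, -0.2, 1], [0, 0, 0, 0, 0, -0.2, 1], [0, 0, 0, 0, 0, -0.2, 1], [0, 0, 0, 0, 0, 0, 1], [0, 0, 0, 0, 0, 0, 1]]]}}

```text
time_s: 3.2
ee_pos: [555.6, -35.1, 94.4]
ee_rot: [180.0, 0.0, 7.7]
force: [0.3, -0.1, 1.8]
gripper_width: 0.6
gripper_force: 0.0
```

Run:
```python
from h import *
p,d=optics.grab_frame("side");print(env.state()["ee_pos"],proj("side",env.state()["ee_pos"]))
cv2.imwrite("pics/s1.png",cv2.resize(p[130:270,180:360],None,fx=4,fy=4,interpolation=cv2.INTER_CUBIC)[:,:,::-1])
```

```text
[556.6592738  -35.27034247  95.72335815] [257.92711519 207.76244399]
```

View pics/s1.png

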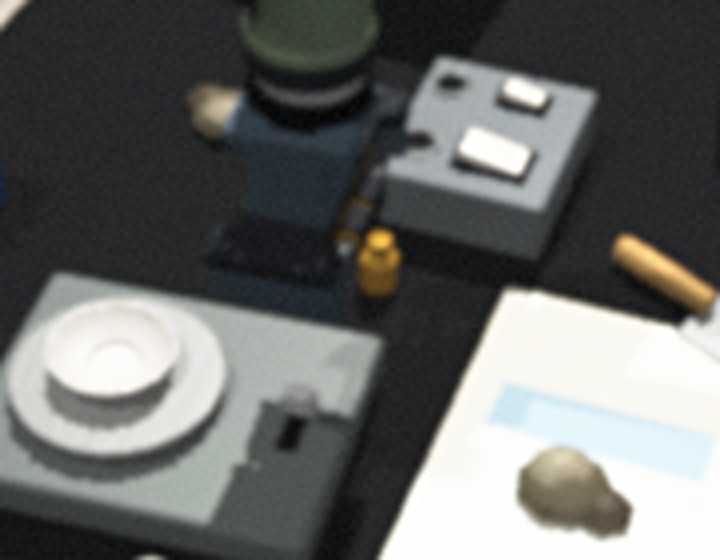

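The side view shows the fingers hovering just right of the tab, which sits at crop (298,400); the tip projects to about crop (312,312). The dish is clear, so I will descend.

Emit:
{"api": "send_rows", "payload": {"targets": [[[0, 0, 0, 0, 0, -0.12, 1], [0, 0, 0, 0, 0, -0.08, 1], [0, 0, 0, 0, 0, -0.035, 1], [0, 0, 0, 0, 0, 0, 1], [0, 0, 0, 0, 0, 0, 1], [0, 0, 0, -0.004, 0.03, 0, 1], [0, 0, 0, -0.004, 0.03, 0, 1], [0, 0, 0, 0, 0, 0, 1]]]}}

```text
time_s: 4.05
ee_pos: [553.7, -22.2, 47.5]
ee_rot: [180.0, -0.0, 7.7]
force: [0.6, 0.6, -0.0]
gripper_width: 0.8
gripper_force: 0.0
```

Emit:
{"api": "send_rows", "payload": {"targets": [[[0, 0, 0, -0.004, 0.03, 0, 1], [0, 0, 0, -0.004, 0.03, 0, 1], [0, 0, 0, -0.004, 0.03, 0, 1], [0, 0, 0, -0.004, 0.03, 0, 1], [0, 0, 0, 0, 0, 0, 1]]]}}

```text
time_s: 4.55
ee_pos: [550.3, 1.8, 47.0]
ee_rot: [-180.0, -0.0, 7.7]
force: [0.3, -1.1, 0.7]
gripper_width: 0.3
gripper_force: 0.0
```

Emit:
{"api": "send_rows", "payload": {"targets": [[[0, 0, 0, -0.002, 0.015, 0, 1], [0, 0, 0, -0.002, 0.015, 0, 1], [0, 0, 0, 0, 0, 0, 1]]]}}

```text
time_s: 4.85
ee_pos: [549.5, 7.3, 46.9]
ee_rot: [-180.0, 0.0, 7.7]
force: [0.8, -0.3, 1.2]
gripper_width: 0.6
gripper_force: 0.2
```

Emit:
{"api": "send_rows", "payload": {"targets": [[[0, 0, 0, -0.0015, 0.012, 0, 1], [0, 0, 0, 0, 0, 0, 1]]]}}

```text
time_s: 5.05
ee_pos: [549.2, 9.5, 46.9]
ee_rot: [-180.0, 0.0, 7.7]
force: [1.5, -0.2, -0.2]
gripper_width: 0.3
gripper_force: 0.5
```

Emit:
{"api": "send_rows", "payload": {"targets": [[[0, 0, 0, -0.0015, 0.012, 0, 1], [0, 0, 0, 0, 0, 0, 1]]]}}

```text
time_s: 5.25
ee_pos: [549.1, 11.1, 47.0]
ee_rot: [179.9, 0.0, 7.7]
force: [0.4, -4.4, 0.6]
gripper_width: 0.5
gripper_force: 2.4
```

Emit:
{"api": "send_rows", "payload": {"targets": [[[0, 0, 0, -0.0015, 0.012, 0, 1], [0, 0, 0, 0, 0, 0, 1]]]}}

```text
time_s: 5.45
ee_pos: [549.1, 11.4, 47.0]
ee_rot: [179.7, 0.0, 7.8]
force: [0.5, -12.8, 0.4]
gripper_width: 0.3
gripper_force: 6.2
```

At the stop, with 12.8 N. I'll back off, raise the arm and look.

Emit:
{"api": "send_rows", "payload": {"targets": [[[0, 0, 0, 0.004, -0.04, 0, 1], [0, 0, 0, 0.004, -0.04, 0, 1], [0, 0, 0, 0, 0, 0.2, 1], [0, 0, 0, 0, 0, 0.2, 1], [0, 0, 0, 0, -0.2, 0.1, 1], [0, 0, 0, 0, -0.2, 0, 1], [0, 0, 0, 0, -0.2, 0, 1], [0, 0, -0.026, 0, -0.2, 0, 1], [0, 0, -0.026, 0, -0.2, 0, 1]]]}}

```text
time_s: 6.35
ee_pos: [550.1, -203.1, 147.0]
ee_rot: [-179.9, -0.0, 2.9]
force: [0.4, 0.5, 0.4]
gripper_width: 0.3
gripper_force: 0.0
```

Run:
```python
from h import *
np.set_printoptions(precision=1,suppress=True)
for cam in("top","side"):
    p,d=optics.grab_frame(cam)
    for n,z in(("lock_top",59.5),("main_far",64)):
        for r in optics.place_of(cam,n)[:3]: print(cam,n,round(r["conf"],2),np.array(r["at"]),ray(cam,r["at"],z))
cv2.imwrite("pics/s2.png",cv2.resize(p[130:270,180:360],None,fx=4,fy=4,interpolation=cv2.INTER_CUBIC)[:,:,::-1])
print(env.state()["ee_pos"],env.state()["ee_rot"])
```

```text
top lock_top 0.45 [261.3 188.4] [549.7  26.4  59.5]
top lock_top 0.4 [209.  187.2] [551.4 171.4  59.5]
top main_far 0.79 [410.3 316. ] [ 209.6 -368.5   64. ]
top main_far 0.73 [196.2 268.5] [326.1 196.   64. ]
top main_far 0.31 [260.3 148.6] [663.9  31.1  64. ]
side lock_top 0.59 [252.3 230.2] [551.8  11.   59.5]
side lock_top 0.41 [302.3 174. ] [ 513.8 -247.2   59.5]
side main_far 0.71 [297.1 164.7] [ 540.9 -275.4   64. ]
side main_far 0.69 [313.1 316.2] [323.9 191.3  64. ]
[ 550.1 -200.8  146.8] [-179.9    0.     3. ]
```

View pics/s2.png

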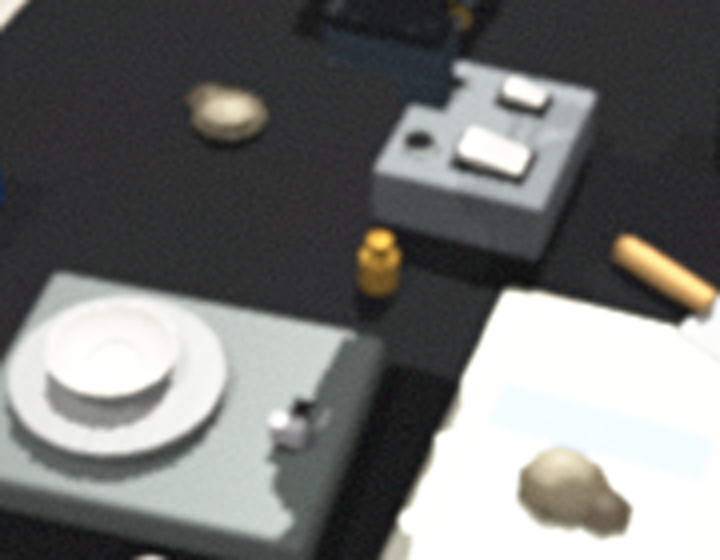

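The tab now stands at the near-left end, crop (290,428), with the empty slot showing behind it, so the lock is free. Next is the large rocker of the grey box. Its pivot is at about (522.5,-276), and I press with the pad's near edge about 13 mm beyond the pivot.

Emit:
{"api": "send_rows", "payload": {"targets": [[[0, 0, 0, 0, -0.185, 0, 1], [0, 0, 0, 0.007, -0.185, 0, 1], [0, 0, 0, 0, 0, -0.18, 1], [0, 0, 0, 0, 0, -0.18, 1], [0, 0, 0, 0, 0, 0, 1], [0, 0, 0, 0, 0, 0, 1]]]}}

```text
time_s: 7.25
ee_pos: [552.1, -274.7, 75.2]
ee_rot: [-180.0, 0.0, 3.1]
force: [0.5, 0.6, 0.2]
gripper_width: 0.7
gripper_force: 0.0
```

Run:
```python
from h import *
p,d=optics.grab_frame("side")
cv2.imwrite("pics/s3.png",cv2.resize(p[110:230,230:360],None,fx=5,fy=5,interpolation=cv2.INTER_CUBIC)[:,:,::-1])
print(env.state()["ee_pos"],env.state()["ee_rot"],(proj("side",env.state()["ee_pos"])-[230,110])*5)
```

```text
[ 552.93371132 -275.29390463   76.49175417] [ 1.79941664e+02 -1.13867147e-01  3.09357534e+00] [317.0920738  251.52825848]
```

View pics/s3.png

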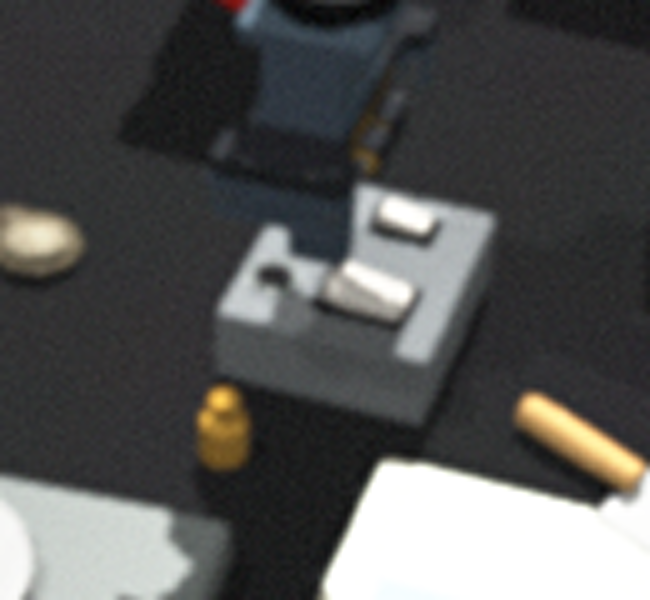

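The tip is above the rocker's raised far end, its near edge at crop (352,255). Pressing down.

Emit:
{"api": "send_rows", "payload": {"targets": [[[0, 0, 0, 0, 0, -0.03, 1], [0, 0, 0, 0, 0, -0.03, 1], [0, 0, 0, 0, 0, 0, 1]]]}}

```text
time_s: 7.6
ee_pos: [551.9, -275.8, 63.2]
ee_rot: [180.0, -0.0, 3.0]
force: [0.8, -0.6, 0.0]
gripper_width: 0.7
gripper_force: 0.1
```

Emit:
{"api": "send_rows", "payload": {"targets": [[[0, 0, 0, 0, 0, -0.015, 1], [0, 0, 0, 0, 0, -0.01, 1], [0, 0, 0, 0, 0, 0, 1]]]}}

```text
time_s: 7.9
ee_pos: [552.3, -276.1, 58.2]
ee_rot: [180.0, -0.1, 3.0]
force: [0.6, 0.5, 1.7]
gripper_width: 0.3
gripper_force: 1.0
```

Emit:
{"api": "send_rows", "payload": {"targets": [[[0, 0, 0, 0, 0, -0.006, 1], [0, 0, 0, 0, 0, 0, 1]]]}}

```text
time_s: 8.1
ee_pos: [552.4, -276.1, 57.2]
ee_rot: [180.0, -0.1, 3.0]
force: [2.5, 0.2, 3.8]
gripper_width: 0.4
gripper_force: 1.7
```

Emit:
{"api": "send_rows", "payload": {"targets": [[[0, 0, 0, 0, 0, -0.006, 1], [0, 0, 0, 0, 0, 0, 1]]]}}

```text
time_s: 8.3
ee_pos: [552.5, -276.1, 56.9]
ee_rot: [179.9, -0.1, 3.0]
force: [2.4, 1.2, 7.9]
gripper_width: 0.2
gripper_force: 4.1
```

Emit:
{"api": "send_rows", "payload": {"targets": [[[0, 0, 0, 0, 0, -0.006, 1], [0, 0, 0, 0, 0, 0, 1]]]}}

```text
time_s: 8.5
ee_pos: [552.6, -276.1, 56.7]
ee_rot: [179.9, -0.1, 3.0]
force: [0.1, 2.3, 13.7]
gripper_width: 0.4
gripper_force: 6.6
```

Emit:
{"api": "send_rows", "payload": {"targets": [[[0, 0, 0, 0, 0, 0.1, 1], [0, 0, 0, 0, 0, 0.2, 1], [0, 0, 0, 0, 0, 0.2, 1], [0, 0, 0, 0, 0, 0.2, 1], [0, 0, 0, -0.01, 0.2, 0, 1], [0, 0, 0, -0.01, 0.2, 0, 1], [0, 0, 0, -0.01, 0.2, 0, 1], [0, 0, 0, -0.01, 0.2, 0, 1], [0, 0, 0, -0.01, 0.2, 0, 1]]]}}

```text
time_s: 9.4
ee_pos: [540.1, -74.7, 193.5]
ee_rot: [180.0, 0.2, 3.0]
force: [0.3, 0.5, 0.2]
gripper_width: 0.5
gripper_force: 0.0
```

Run:
```python
from h import *
np.set_printoptions(precision=3,suppress=True)
for cam in("side","top"):
    f=np.load(f"{cam}0.npz")
    D=[]
    for _ in range(4): p,d=optics.grab_frame(cam);D.append(d)
    for lab,dd in(("before",f["d"]),("after",np.median(D,0))):
        C=cloud(cam,dd)
        for nm,c,s in(("main",(522.5,-276.5),(20,10)),("lamp",(526,-352),(11,5))):
            m=(np.abs(C[...,:2]-c)<s).all(-1)&(C[...,2]>52)
            P=C[m];A=np.c_[P[:,:2]-c,np.ones(len(P))]
            print(cam,lab,nm,len(P),np.linalg.lstsq(A,P[:,2],rcond=None)[0])
    if cam=="side": cv2.imwrite("pics/s4.png",cv2.resize(p[110:230,230:360],None,fx=5,fy=5,interpolation=cv2.INTER_CUBIC)[:,:,::-1])
print(env.state()["ee_pos"])
```

```text
side before main 66 [ 0.14  -0.066 59.561]
side before lamp 16 [ 0.13  -0.293 59.125]
side after main 57 [-0.23  -0.01  60.322]
side after lamp 16 [ 0.13  -0.07  59.843]
top before main 107 [ 0.152 -0.029 60.767]
top before lamp 33 [ 0.217 -0.021 60.566]
top after main 95 [-0.238  0.013 61.014]
top after lamp 31 [ 0.198  0.016 60.477]
[541.539 -77.144 194.048]
```

View pics/s4.png

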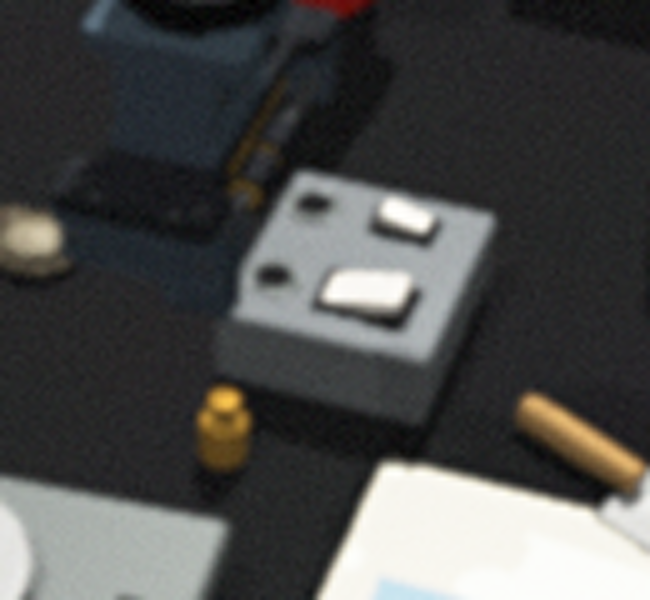

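The rocker is over (slope −0.23 from both cameras) and its far end at crop (325,290) is now low; the lamp rocker is unchanged. Next is the tare bar at (522,367).

Emit:
{"api": "send_rows", "payload": {"targets": [[[0, 0, 0.013, -0.009, 0.2, 0, 1], [0, 0, 0.013, -0.009, 0.2, 0, 1], [0, 0, 0.013, -0.009, 0.2, 0, 1], [0, 0, 0, -0.009, 0.2, 0, 1], [0, 0, 0, -0.009, 0.2, 0, 1], [0, 0, 0, -0.009, 0.2, 0, 1], [0, 0, 0, -0.009, 0.2, 0, 1], [0, 0, 0, -0.009, 0.2, 0, 1], [0, 0, 0, -0.009, 0.2, 0, 1], [0, 0, 0, -0.009, 0.2, 0, 1], [0, 0, 0, -0.009, 0.2, 0, 1], [0, 0, 0, 0, 0.015, 0, 1]]]}}

```text
time_s: 11.0
ee_pos: [522.1, 370.5, 193.6]
ee_rot: [-179.9, 0.0, 6.7]
force: [-0.2, -0.5, -0.1]
gripper_width: 0.2
gripper_force: 0.0
```

Emit:
{"api": "send_rows", "payload": {"targets": [[[0, 0, 0, 0, 0, -0.2, 1], [0, 0, 0, 0, 0, -0.2, 1], [0, 0, 0, 0, 0, -0.2, 1], [0, 0, 0, 0, 0, 0, 1], [0, 0, 0, 0, 0, 0, 1]]]}}

```text
time_s: 11.5
ee_pos: [522.7, 366.1, 74.6]
ee_rot: [180.0, 0.0, 6.4]
force: [0.9, -0.1, -0.9]
gripper_width: 0.6
gripper_force: 0.0
```

Run:
```python
from h import *
p,d=optics.grab_frame("side")
cv2.imwrite("pics/s5.png",cv2.resize(p[270:400,120:270],None,fx=4,fy=4,interpolation=cv2.INTER_CUBIC)[:,:,::-1])
print(env.state()["ee_pos"],env.state()["ee_rot"],(proj("side",env.state()["ee_pos"])-[120,270])*4)
```

```text
[523.58823908 366.99526115  76.17892909] [-1.79939603e+02 -1.49724174e-01  6.44707969e+00] [277.72673443 311.9744515 ]
```

View pics/s5.png

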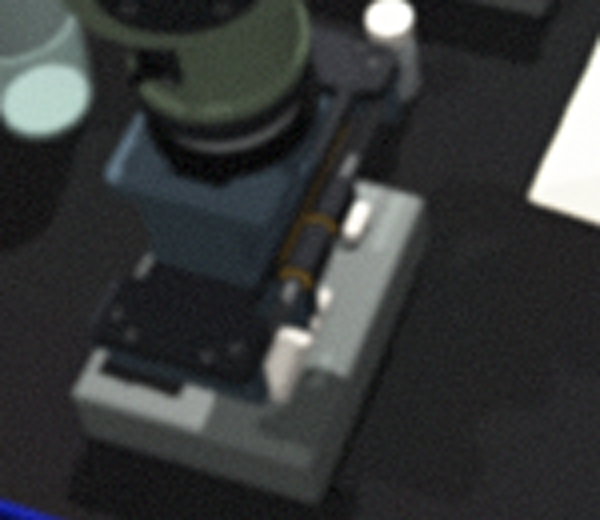

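The fingers are over the tare bar, whose left end still shows at crop (285,365); the units key at (355,220) is well clear. Pressing.

Emit:
{"api": "send_rows", "payload": {"targets": [[[0, 0, 0, 0, 0, -0.06, 1], [0, 0, 0, 0, 0, -0.04, 1], [0, 0, 0, 0, 0, -0.015, 1], [0, 0, 0, 0, 0, -0.01, 1], [0, 0, 0, 0, 0, 0, 1]]]}}

```text
time_s: 12.05
ee_pos: [522.0, 367.0, 49.6]
ee_rot: [180.0, -0.0, 6.5]
force: [-0.3, -0.7, 3.8]
gripper_width: 0.6
gripper_force: 1.4
```

Emit:
{"api": "send_rows", "payload": {"targets": [[[0, 0, 0, 0, 0, -0.006, 1], [0, 0, 0, 0, 0, 0, 1]]]}}

```text
time_s: 12.25
ee_pos: [522.0, 367.0, 48.5]
ee_rot: [180.0, -0.0, 6.5]
force: [-0.5, -1.8, 3.7]
gripper_width: 0.4
gripper_force: 1.7
```

Emit:
{"api": "send_rows", "payload": {"targets": [[[0, 0, 0, 0, 0, -0.006, 1], [0, 0, 0, 0, 0, 0, 1]]]}}

```text
time_s: 12.45
ee_pos: [522.0, 367.1, 48.2]
ee_rot: [180.0, -0.0, 6.5]
force: [-1.4, -3.0, 7.7]
gripper_width: 0.4
gripper_force: 4.3
```

Bottomed at 48.2 mm with 7.7 N. I'll hold for 1 s, then release.

Emit:
{"api": "send_rows", "payload": {"targets": [[[0, 0, 0, 0, 0, -0.003, 1], [0, 0, 0, 0, 0, 0, 1], [0, 0, 0, 0, 0, 0, 1], [0, 0, 0, 0, 0, 0, 1], [0, 0, 0, 0, 0, 0, 1], [0, 0, 0, 0, 0, 0, 1], [0, 0, 0, 0, 0, 0, 1], [0, 0, 0, 0, 0, 0, 1], [0, 0, 0, 0, 0, 0, 1]]]}}

```text
time_s: 13.35
ee_pos: [522.0, 367.0, 48.2]
ee_rot: [-180.0, -0.0, 6.5]
force: [-1.8, -3.6, 10.9]
gripper_width: 0.0
gripper_force: 5.6
```

Emit:
{"api": "send_rows", "payload": {"targets": [[[0, 0, 0, 0, 0, 0.05, 1], [0, 0, 0, 0, 0, 0.1, 1], [0, 0, 0, 0, 0, 0.2, 1], [0, 0, 0, 0, 0, 0.2, 1], [0, 0, 0, 0, 0, 0.2, 1], [0, 0, 0, -0.2, 0, 0, 1], [0, 0, 0, -0.2, 0, 0, 1], [0, 0, 0, 0, 0, 0, 1], [0, 0, 0, 0, 0, 0, 1]]]}}

```text
time_s: 14.25
ee_pos: [441.5, 367.5, 196.8]
ee_rot: [-180.0, -0.1, 6.6]
force: [0.6, -0.3, 0.0]
gripper_width: 0.3
gripper_force: 0.0
```

Run:
```python
from h import *
np.set_printoptions(precision=1,suppress=True)
p,d=optics.grab_frame("top");C=cloud("top",d);C0=cloud("top",np.load("top0.npz")["d"])
for n,c,s in(("tare",(522.5,366.7),(7,20)),("units",(531,292.5),(6,6))):
    for Q in(C0,C):
        m=(np.abs(Q[...,:2]-c)<s).all(-1);print(n,m.sum(),np.median(Q[m][:,2]))
for n,z in(("lock_top",59.5),("dish",55),("vial",0),("weight",0),("main_far",56)):
    print(n,[(round(r["conf"],2),ray("top",r["at"],z)[:2]) for r in optics.place_of("top",n)[:3]])
cv2.imwrite("pics/t6.png",cv2.resize(p[110:350,110:460],None,fx=2.28,fy=2.28)[:,:,::-1]);print(env.state()["ee_pos"])
```

```text
tare 72 54.077036022913454
tare 10 55.19810765073839
units 15 52.9072975820705
units 19 53.68393334323048
lock_top [(0.6, array([539.1,  30.4]))]
dish [(0.84, array([670.1,  25.8]))]
vial [(0.62, array([561.9, 173.7]))]
weight [(0.57, array([ 566.4, -169.8]))]
main_far [(0.65, array([545.5,  25.9])), (0.61, array([ 546.3, -274. ])), (0.56, array([ 204.7, -366. ]))]
[442.7 367.1 196. ]
```

View pics/t6.png

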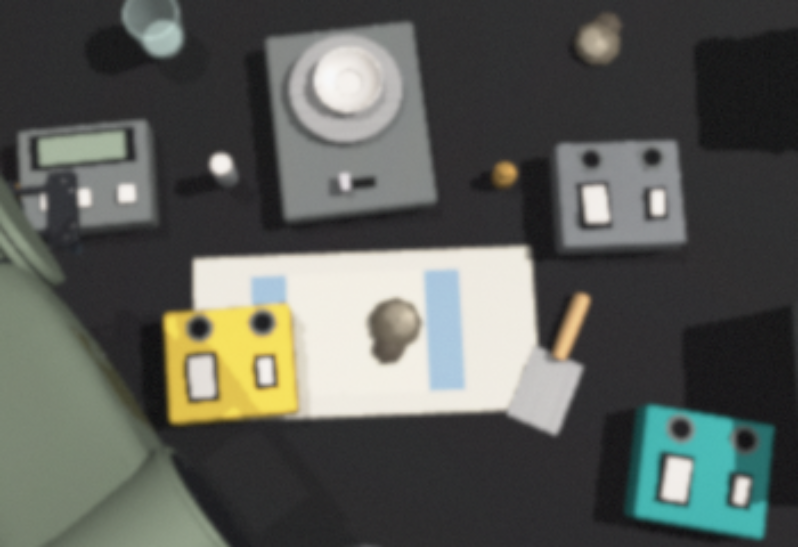

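The tab is at the free end, crop (345,182), with the slot empty to its right. The dish at (347,80), the vial, weight, shells and scraper are where they were, and the arm is clear of everything.

```bash
python3 -c "
from workcell import env
print(env.job_done())"
```

```text
the job is handed in; nothing more can be done
None
```

I freed the transit lock, switched the large rocker fully on, and held the tare bar down for about a second before releasing it. The last picture showed the dish and bystanders where they stood. The job is handed in, but no verdict came back.

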